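# Load the gauge lane of the sorting tray in order

### The job

The metal sorting tray has three carrier plates in bays around an empty crossing. Slide the carrier with the thick waisted master through the crossing and along the long lane until it is fully home against the end stop, pressing it there firmly but gently for a moment (about 10 N, never more than 25 N); only then slide the carrier with the slim round pin the same way until it is fully up against the first and press it just as gently. Keep the carriers flat in their channels, leave the carrier with the square block in its bay and everything else undisturbed, and let go.

Things in the scene. Friction and masses are not known exactly. Their poses are not given: they have to be found in the camera images.
- tray: Fixed metal tray 216 x 306 mm, deck 20 mm above the table, with 64 mm wide channels sunk 12 mm into it (floor 8 mm above the table; carriers have 2 mm play each side). Origin at table height. In its frame (mm): crossing centred at (0, -32); bays opening onto it centred at (64, -32), (-64, -32), (0, -96); the long lane runs from it along +y at x = 0 to the stop. Place and yaw vary.
- stop_block: Fixed steel block 64 x 18 x 30 mm closing the +y end of the lane; origin at its middle, on the channel floor (tray y = 156 mm). On its -y side is a rigid stop plate 50 mm wide, 15 mm high, whose face stands 28 to 40 mm from the block's centre (tray y = 116 to 128 mm): set differently each time and not measured, so find it by feel. It hardly yields: about 20 N per mm.
- seat_pin (a joint): Brass seating pin, 6 mm thick, that stands 8 mm out of the stop plate's face and is pushed in by a carrier; very light spring (under 0.4 N). 0 = free, about 0.008 m = flush with the face, carrier fully home.
- carrier_waisted: Smooth black plate 60 x 60 x 16 mm with corners rounded to 6 mm, about 0.4 kg, sliding easily (friction about 0.2) on the channel floor, its edges parallel to the channels; the plate that carries the waisted master. Origin under the centre of the plate.
- master_waisted (a point): Waisted steel master, the carrier's grip, bolted upright on its middle: round, 32 mm in diameter at the foot (6 mm high) and at the head (top 22 mm), 20 mm at the low waist between, 40 mm tall. Point on its axis half-way up, 44 mm above the table (20 mm above the plate's top). Starts in any of the three bays.
- carrier_pin: Smooth black plate 60 x 60 x 16 mm with corners rounded to 6 mm, about 0.4 kg, sliding easily (friction about 0.2) on the channel floor, its edges parallel to the channels; the plate that carries the slim round pin. Origin under the centre of the plate.
- master_pin (a point): Straight round steel pin, the carrier's grip, 20 mm in diameter, 40 mm tall, bolted upright on the middle of its carrier. Point on its axis half-way up, 44 mm above the table (20 mm above the plate's top). Starts in any of the three bays.
- carrier_square: Smooth black plate 60 x 60 x 16 mm with corners rounded to 6 mm, about 0.4 kg, sliding easily (friction about 0.2) on the channel floor, its edges parallel to the channels; the plate that carries the square block. Origin under the centre of the plate. To be left in its bay.
- master_square (a point): Square steel block 26 x 26 mm, 36 mm tall, bolted on the middle of its carrier. Point half-way up, 42 mm above the table. Starts in any of the three bays.
- fitting_mid (a point): Loose waisted steel fitting, 18 mm in diameter, 32 mm tall, standing on the tray's deck beside the lane (tray x about 80 mm); bystander. Point at its middle.
- ring_mid (a point): Loose dark steel ring gauge, 36 mm in diameter, 12 mm thick, lying on the tray's deck beside the lane (tray x about -80 mm); bystander. Point at its middle.
- lens: Black camera lens with a red ring, standing, 56 mm in diameter, 64 mm tall; bystander. Origin under its centre.
- cleaner: White bottle, 56 mm in diameter, 150 mm tall; bystander. Origin under its centre.
- wrench: Wrench, 160 mm long, lying on the table; bystander. Origin under its middle.
- screwdriver: Screwdriver, 180 mm long, lying on the table; bystander. Origin under its middle.
- weight: Brass cylinder, 40 mm in diameter, 30 mm tall; bystander. Origin under its centre.
Mind the look-alikes: they are no part of the job. Leave any turquoise or yellow look-alike of the carrier_pin alone. What is shaped like the carrier_waisted but orange is not meant.

How it is judged:
On the way, in this order (a step that is already met when the one before it is completed fails the run):
1. the carrier with the waisted master is fully home against the stop and pressed there with more than 4 N, the pin carrier not yet moved (value of joint seat_pin above 0.006 m and y of master_waisted in the frame of tray above 0.06 m and contact force between carrier_waisted and stop_block above 4 N and distance of master_pin from where it was at the start of the episode below 0.015 m and x of master_waisted in the frame of tray between -0.006 and 0.006 m), for 0.3 s.
2. the carrier with the slim pin is up against the first one in the lane and pressed with more than 4 N (contact force between carrier_pin and carrier_waisted above 4 N and horizontal distance between master_waisted and master_pin below 0.063 m and x of master_pin in the frame of tray between -0.006 and 0.006 m), for 0.3 s.
At the end, for the whole second after the job is handed in: Both carriers flat in the lane (within 6 mm of its centre line), released, at rest: the waisted one home on the stop (seating pin in by over 6 of 8 mm), the pin one touching it (centres under 63 mm apart; 60 is touching); the square one within 10 mm of its start (value of joint seat_pin above 0.006 m and y of master_waisted in the frame of tray above 0.06 m and horizontal distance between master_waisted and master_pin below 0.063 m and y of master_pin in the frame of tray above 0 m and distance of master_square from where it was at the start of the episode below 0.01 m and x of master_waisted in the frame of tray between -0.006 and 0.006 m and x of master_pin in the frame of tray between -0.006 and 0.006 m and linear speed of each of carrier_waisted, carrier_pin below 0.01 m/s and angle between each of carrier_waisted, carrier_pin's own z axis and vertical below 0.05 rad and height (world z) of each of carrier_waisted, carrier_pin below 0.012 m and contact force between each of carrier_waisted, carrier_pin and the fingers below 0.1 N).
It fails at once if a carrier is pressed against the stop or the other carrier with more than 25 N (contact force between carrier_waisted and stop_block above 25 N or contact force between carrier_pin and carrier_waisted above 25 N).
It fails at once if a carrier is forced against the tray with more than 40 N (contact force between any of carrier_waisted, carrier_pin, carrier_square and tray above 40 N).
It fails at once if a carrier is lifted out of its channel (more than 8 mm) (height (world z) of any of carrier_waisted, carrier_pin, carrier_square above 0.016 m).
It fails at once if the square block's carrier is moved by more than 10 mm (distance of master_square from where it was at the start of the episode above 0.01 m).
It fails at once if a bystander is moved by more than 15 mm (distance of any of fitting_mid, ring_mid, lens, cleaner, wrench, screwdriver, weight from where it was at the start of the episode above 0.015 m).
It also fails if it takes over 67 s, if anything falls off the work surface, if the arm or the gripper's body presses on something with over 40 N, if the wrist force passes 120 N, or if a joint passes its speed limit or range.

### The arm

A 6-joint arm with a two-finger parallel gripper is mounted at the origin on the work surface. World frame = base frame: x ahead of the robot, y to its left, z up, the work surface at z = 0. Lengths are in m, angles in rad, forces in N, time in s.
With the tool pointing down it reaches from about 0.425 to 0.95 m from the base axis. Payload 3.5 kg.
Tool frame: the origin (TCP) lies midway between the tips of the shut fingers; the grasp point (between the pads) lies ctrl.hold_point_z behind it (ctrl.hold_point_z is the distance from the TCP to the grasp point, in m); z points along the fingers, x is the direction in which the jaws open and shut, and the axes are right-handed (so a half turn about z gives the same grasp; the last joint's range is limited). The gripper opens to 85 mm and grips with 20 to 120 N. Pads are 22 mm wide; open, the fingers measure 114 mm over their backs; the gripper's body (76 mm by 85 mm) begins 54 mm behind the grasp point. The pads swing forward as they close: fully open they stand 13 mm farther back than shut.
Start: joints at [1.177, 0.286, 1.577, -0, 1.279, -0.15], TCP at [0.163, 0.655, 0.231] pointing down, gripper open.
Joint ranges: [-2.77, 2.77], [-0.9, 2.22], [0.21, 2.48], [-1.53, 4.67], [0.24, 2.81], [-2.84, 2.84]. Speed limits (rad/s): [2.79, 2.79, 3.14, 3.14, 3.14, 3.14].

### API

Orientations are given as a unit quaternion [x, y, z, w].
In Python, from plant import ctrl gives the robot as it stands.
- The arm moves only by the tool step_arm, never from a script. Its arguments are lists of equal length, an entry for each row: "gripper": the gripper's target within -1 to 1 (shut at 1, half-way at 0, fully open at -1); "linear": the shift along the tool's x, y, z in m, a list of three; "delta_rot": the turn, a rotation vector about the tool's x, y, z in degrees, a list of three. A call has 1 to 20 rows; each row is the pose to reach, as a shift and turn from the pose commanded when the call began, along the tool's axes at that moment; what a row does not reach only later rows make up. A row lasts 1/8 s, in which the tool goes at most 62.5 mm and 10.7 degrees, less where a joint would pass 70% of its speed; a pose out of reach is approached as far as the arm can. A call with a gripper value outside its range is refused whole. The fingers move at their own pace and stop on an object; "grip_force" is the grip in N (left out, the last holds). Time passes only in rows, so rows that repeat a pose let the fingers close. It gives the time, the measured TCP pose, the force and the opening at its end, in the units of the state.
- ctrl.get_state(): the state, without advancing time (a new reading comes with each control period).
- ctrl.read_camera(name): name is "scene" or "side" or "wrist"; returns a dict with "frame" (480x640x3 uint8, red, green, blue), "fx", "fy", "cx", "cy" (pixels), "k1" (the pictures are not rectified: a ray, as slopes to the right and down, at radius r is drawn at 1 + k1 r^2 times it, then the intrinsics apply), "view" (4x4, takes a point from world to camera coordinates). Camera axes: x right, y down, z forward; pixel columns grow to the right and rows downward; lengths in m; the calibration is good to about 2 mm. A picture is of the moment at which its call begins. There is no depth.
- ctrl.sign_off(): hands the job in, once; it reports no verdict.
The state is a dict: "time": time; "qpos": joint angles; "dq": joint speeds; "joint_efforts": joint torques, N m; "eef_pos": TCP position; "tcp_rot": TCP orientation; "contact_force": force on the tool from outside, world axes, zero at the start; "wrist_torque": the same for the moment, N m; "opening": opening from 0.0 (shut) to 1.0 (fully open).
Only numpy, scipy, OpenCV 4.12 (cv2) and the standard library are available. Lean on these libraries where they do the work, as an engineer would, in place of code of your own. Each camera call takes 0.05 s, during which the arm holds its last target. There are 200 camera calls.

## Working session

There is one attempt and no reset: what is moved stays moved. The work goes in short steps, Python scripts to look and compute and a tool call to move; the robot and the scene stay as the last step left them, time stands still between calls to the robot, and variables do not carry over. Pictures are saved under pics/ and viewed, on a budget of 14 in all, crops included, one or two more only if the job needs it, and the job is handed in when it is done.

Besides the shell and the picture viewer there is one more tool, called after "Call:" as name(argument=value, ...) on one line, values as JSON. step_arm: Moves the arm, as the interface text tells. Its arguments: {"type":"object","properties":{"gripper":{"type":"array"},"linear":{"type":"array"},"delta_rot":{"type":"array"},"grip_force":{"type":"number"}},"required":["gripper","linear","delta_rot"]}

```bash
mkdir -p pics
cat > h.py <<'E'
import numpy as np, cv2
from plant import ctrl
from scipy.spatial.transform import Rotation as R
def cam(n,save=None):
    c=ctrl.read_camera(n)
    if save: cv2.imwrite('pics/'+save+'.png',cv2.cvtColor(c['frame'],cv2.COLOR_RGB2BGR))
    return c
def ray(c,u,v):
    x=(u-c['cx'])/c['fx'];y=(v-c['cy'])/c['fy'];X,Y=x,y
    for _ in range(20):
        s=1+c['k1']*(X*X+Y*Y);X,Y=x/s,y/s
    V=np.array(c['view']);d=V[:3,:3].T@np.array([X,Y,1.]);o=-V[:3,:3].T@V[:3,3]
    return o,d
def onz(c,u,v,z):
    o,d=ray(c,u,v);return o+d*(z-o[2])/d[2]
def proj(c,p):
    V=np.array(c['view']);q=V[:3,:3]@np.asarray(p)+V[:3,3];x,y=q[:2]/q[2];s=1+c['k1']*(x*x+y*y)
    return np.array([c['fx']*x*s+c['cx'],c['fy']*y*s+c['cy']])
E
python3 - <<'E'
from h import *
s=ctrl.get_state();print(s,ctrl.hold_point_z)
for n in ('scene','side','wrist'):
    c=cam(n,n+'0');print(n,c['fx'],c['k1'],-np.array(c['view'])[:3,:3].T@np.array(c['view'])[:3,3])
E
```

```text
{'time': 0.0, 'qpos': array([ 1.17703094e+00,  2.87198792e-01,  1.57818085e+00,  1.15364246e-05,
        1.27862739e+00, -1.49977553e-01]), 'dq': array([ 0.00068998, -0.00115121, -0.0014135 ,  0.00019002,  0.00210348,
       -0.00154326]), 'joint_efforts': array([-2.97101633e-04, -4.05982804e+01, -2.92629039e+01, -2.17698243e-04,
        5.90651194e-03, -8.63672909e-06]), 'eef_pos': array([0.16262736, 0.65443082, 0.22992302]), 'tcp_rot': array([ 7.87839327e-01,  6.15879645e-01, -1.05419493e-03,  5.88224422e-04]), 'contact_force': array([ 0.51116265, -0.76494208,  0.08618046]), 'wrist_torque': array([0.00626768, 0.0180991 , 0.04298056]), 'opening': 0.9970388833370815} 0.0187
scene 523.4904664999151 -0.03080518120917604 [1.238131   0.03027501 0.90605813]
side 449.2487144182063 -0.10104319065395233 [ 0.08893275 -0.73380118  0.82539144]
wrist 384.5308822786195 -0.04546739593017866 [0.09933574 0.66905058 0.37254544]
```

View pics/scene0.png

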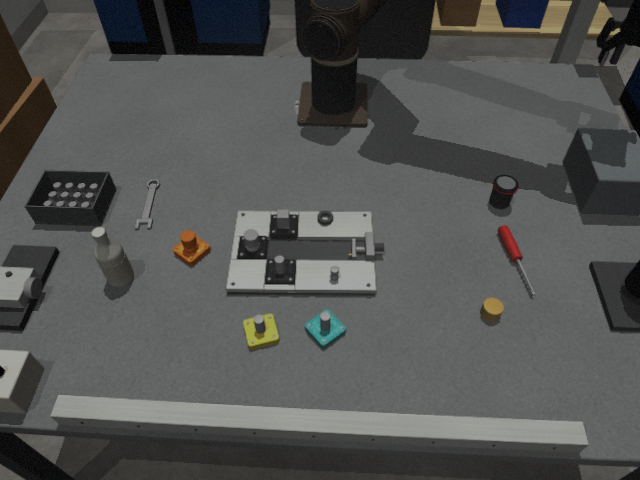

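View pics/side0.png

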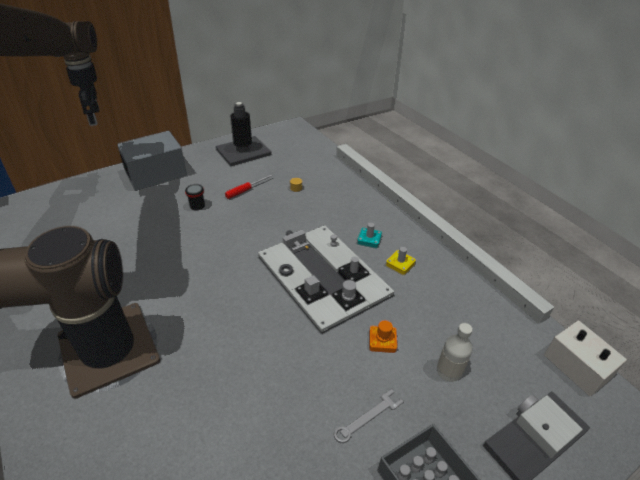

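Run:
```python
from h import *
c=cam('scene')
f=c['frame'];hsv=cv2.cvtColor(f,cv2.COLOR_RGB2HSV)
m=((hsv[...,2]>150)&(hsv[...,1]<40)).astype(np.uint8)
m[:195]=0;m[310:]=0;m[:,:215]=0;m[:,395:]=0
m=cv2.morphologyEx(m,cv2.MORPH_CLOSE,np.ones((3,3)))
n,l,st,ce=cv2.connectedComponentsWithStats(m)
print(st[st[:,4]>50])
big=np.isin(l,[i for i in range(1,n) if st[i,4]>800]).astype(np.uint8)
ys,xs=np.nonzero(big)
P=np.array([onz(c,u,v,0.02)[:2] for u,v in zip(xs,ys)])*1000
r=cv2.minAreaRect(P.astype(np.float32));print('rect',r,cv2.boxPoints(r))
for nme,px,z in (('waist',(252,233),.064),('pin',(279,259),.064),('sq',(283,213),.060)):print(nme,onz(c,*px,z)*1000)
cv2.imwrite('pics/crop.png',cv2.resize(cv2.cvtColor(f[195:305,215:395],cv2.COLOR_RGB2BGR),None,fx=4,fy=4,interpolation=cv2.INTER_CUBIC))
```

```text
[[     0      0    640    480 301866]
 [   227    212    148     78   3864]
 [   290    212     82     24   1464]]
rect ((535.8666381835938, -49.14801025390625), (211.90252685546875, 302.8499450683594), 2.2880094051361084) [[ 423.95456   97.92639]
 [ 436.04514 -204.68213]
 [ 647.7787  -196.22241]
 [ 635.6881   106.38611]]
waist [ 535.61656268 -153.97922278   64.        ]
pin [601.57711089 -90.05023459  64.        ]
sq [472.2419484  -94.59669712  60.        ]
```

View pics/crop.png

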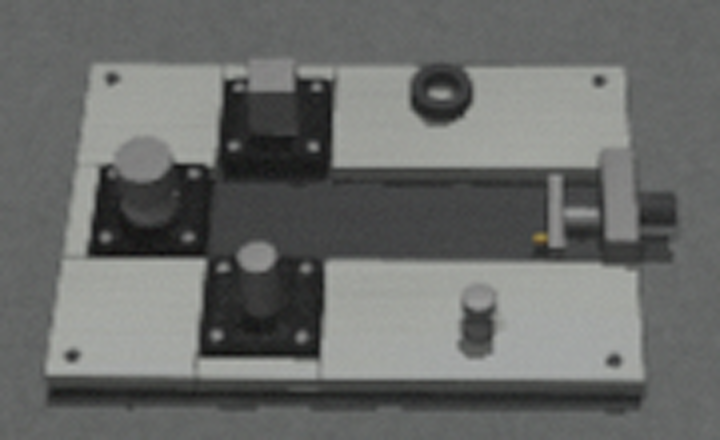

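```bash
cat >> h.py <<'E'
def go(p,yaw=None):
    """tool-frame shift to world TCP p (m); turn about tool z to align tool x with +-yaw deg"""
    s=ctrl.get_state();M=R.from_quat(s['tcp_rot']).as_matrix()
    d=M.T@(np.array(p)-s['eef_pos'])
    a=np.degrees(np.arctan2(M[1,0],M[0,0]))
    print('lin',d.round(4),'tool x yaw',a.round(2),'tcp',s['eef_pos'].round(4),'F',s['contact_force'].round(2),'t',s['time'],'op',s['opening'])
    if yaw is not None:print('turn about tool z', -(((yaw-a)+90)%180-90))
    # rotation vector for upright + yaw
        # tool z down -> keep
    return M
E
python3 - <<'E'
from h import *
M=go([.540,-.14,.25],2.3);print(M.round(3))
V=np.array(cam('wrist')['view']);print((V[:3,:3]@M).round(3))
E
```

```text
lin [-0.6801  0.5579 -0.0187] tool x yaw 76.03 tcp [0.1627 0.6547 0.2304] F [ 0.52 -0.18 -0.19] t 0.2 op 0.9991397519338672
turn about tool z 73.72934604748787
[[ 0.241  0.97  -0.001]
 [ 0.97  -0.241 -0.001]
 [-0.001 -0.    -1.   ]]
[[ 1.    -0.     0.001]
 [ 0.     0.966 -0.258]
 [-0.001  0.258  0.966]]
```

Call:
step_arm(gripper=[-1,-1,-1,-1,-1,-1,-1,-1,-1,-1,-1,-1,-1,-1,-1,-1,-1,-1,-1,-1], linear=[[-0.03,0.057,0],[-0.06,0.113,0],[-0.09,0.17,0],[-0.12,0.227,0],[-0.15,0.283,0],[-0.178,0.34,0],[-0.234,0.364,0],[-0.29,0.388,0],[-0.345,0.412,0],[-0.4,0.437,0],[-0.457,0.461,0],[-0.513,0.485,0],[-0.57,0.51,0],[-0.625,0.534,0],[-0.68,0.558,0],[-0.68,0.558,0],[-0.68,0.558,0],[-0.68,0.558,0],[-0.68,0.558,0],[-0.68,0.558,0]], delta_rot=[[0,0,5],[0,0,10],[0,0,15],[0,0,20],[0,0,25],[0,0,30],[0,0,35],[0,0,40],[0,0,45],[0,0,50],[0,0,55],[0,0,60],[0,0,65],[0,0,70],[0,0,73.7],[0,0,73.7],[0,0,73.7],[0,0,73.7],[0,0,73.7],[0,0,73.7]])

```text
time: 2.75
eef_pos: [0.5403, -0.1387, 0.2314]
tcp_rot: [1.0, 0.021, 0.0, 0.0]
contact_force: [-1.0, 0.5, -0.0]
opening: 1.0
```

Run:
```python
from h import *
M=go([.540,-.155,.25],2.3);print(M.round(3))
c=cam('wrist','w1')
for n,p in (('w',(.540,-.155,.064)),('p',(.6015,-.09,.064)),('s',(.4735,-.0935,.06))):print(n,proj(c,p).round())
```

```text
lin [-0.001   0.0163 -0.0186] tool x yaw 2.42 tcp [ 0.5403 -0.1387  0.2314] F [-1.01  0.49 -0.04] t 2.75 op 0.9996936936192368
turn about tool z 0.11701598431444893
[[ 0.999  0.042  0.   ]
 [ 0.042 -0.999 -0.   ]
 [ 0.     0.    -1.   ]]
w [320. 239.]
p [401. 163.]
s [241. 160.]
```

View pics/w1.png

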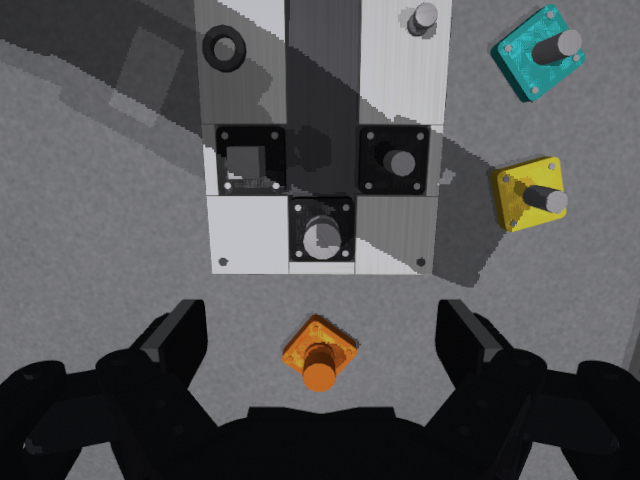

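Run:
```python
from h import *
c=cam('wrist');g=cv2.GaussianBlur(cv2.cvtColor(c['frame'],cv2.COLOR_RGB2GRAY),(3,3),0).astype(float)
def edge(rows,lo,hi,sgn):
    P=[]
    for r in rows:
        d=sgn*np.diff(g[r,lo:hi]);k=np.argmax(d);P.append(onz(c,lo+k+.5,r,.02)[:2])
    P=np.array(P);
    for _ in range(4):
        a,b=np.polyfit(P[:,1],P[:,0],1);e=P[:,0]-a*P[:,1]-b;P=P[abs(e)<max(2*np.median(abs(e)),5e-4)]
    return a,b,len(P),e.std()
L=edge(range(5,118),275,300,-1);Rr=edge(range(5,118),345,370,1)
print('left',L,'right',Rr)
for y in (-.155,-.09,0,.03):print(y,[L[0]*y+L[1],Rr[0]*y+Rr[1]],(L[0]*y+L[1]+Rr[0]*y+Rr[1])/2)
print('yaw',-np.degrees(np.arctan([L[0],Rr[0]])))
print('waist',onz(c,322,238,.064),'pin',onz(c,402.5,163,.064))
```

```text
left (np.float64(-0.04164804011823981), np.float64(0.503289840457788), 113, np.float64(0.0002572288783434104)) right (np.float64(-0.03841943519219677), np.float64(0.5676494606377933), 93, np.float64(0.00023982043351004998))
-0.155 [np.float64(0.5097452866761152), np.float64(0.5736044730925838)] 0.5416748798843495
-0.09 [np.float64(0.5070381640684296), np.float64(0.571107209805091)] 0.5390726869367604
0 [np.float64(0.503289840457788), np.float64(0.5676494606377933)] 0.5354696505477907
0.03 [np.float64(0.5020403992542408), np.float64(0.5664968775820274)] 0.5342686384181341
yaw [2.38487866 2.20018938]
waist [ 0.54152979 -0.15444084  0.064     ] pin [ 0.60273842 -0.0903569   0.064     ]
```

Call:
step_arm(gripper=[-1,-1,-1,-1,-1,-1,-1], linear=[[0.0006,0.0158,0.04],[0.0006,0.0158,0.09],[0.0006,0.0158,0.14],[0.0006,0.0158,0.17],[0.0006,0.0158,0.19],[0.0006,0.0158,0.198],[0.0006,0.0158,0.198]], delta_rot=[[0,0,0.13],[0,0,0.13],[0,0,0.13],[0,0,0.13],[0,0,0.13],[0,0,0.13],[0,0,0.13]])

```text
time: 3.72
eef_pos: [0.5419, -0.1555, 0.0338]
tcp_rot: [1.0, 0.019, 0.0, 0.0]
contact_force: [-0.2, 0.1, 0.3]
opening: 1.003
```

Call:
step_arm(grip_force=30, gripper=[-0.4,0,0.3,0.6,0.6,0.6], linear=[[0,0,0],[0,0,0],[0,0,0],[0,0,0],[0,0,0],[0,0,0]], delta_rot=[[0,0,0],[0,0,0],[0,0,0],[0,0,0],[0,0,0],[0,0,0]])

```text
time: 4.47
eef_pos: [0.5419, -0.1556, 0.0342]
tcp_rot: [1.0, 0.019, 0.0, 0.0]
contact_force: [-0.0, 0.1, 5.9]
opening: 0.361
```

Run:
```python
from h import *
M=go([.539,-.0905,.033],2.29);c=cam('wrist','w2')
```

```text
lin [-0.0004 -0.0651  0.0012] tool x yaw 2.2 tcp [ 0.5419 -0.1556  0.0342] F [-0.02  0.13  5.93] t 4.475 op 0.36125982872602275
turn about tool z -0.0863272828127748
```

View pics/w2.png

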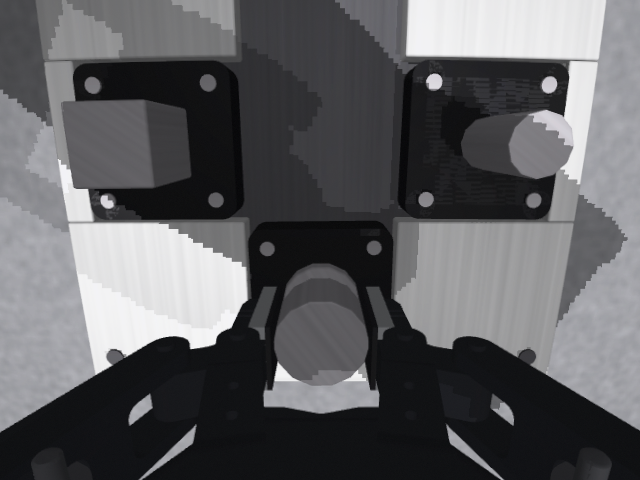

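Call:
step_arm(gripper=[0.6,0.6,0.6,0.6,0.6,0.6,0.6], linear=[[0,0,-0.0005],[0,-0.005,-0.0005],[0,-0.015,-0.0005],[0,-0.027,-0.0005],[-0.0001,-0.04,-0.0005],[-0.0001,-0.05,-0.0005],[-0.0001,-0.05,-0.0005]], delta_rot=[[0,0,0],[0,0,0],[0,0,0],[0,0,0],[0,0,0],[0,0,0],[0,0,0]])

```text
time: 5.4
eef_pos: [0.5396, -0.1032, 0.0342]
tcp_rot: [1.0, 0.02, 0.0, -0.001]
contact_force: [0.0, 2.3, 6.1]
opening: 0.365
```

Call:
step_arm(gripper=[0.6,0.6,0.6,0.6,0.6,0.6,0.6,0.6,0.6,0.6], linear=[[0,-0.005,-0.0005],[0,-0.017,-0.0005],[0,-0.035,-0.0005],[0,-0.055,-0.0005],[-0.0001,-0.075,-0.0005],[-0.0001,-0.095,-0.0005],[-0.0002,-0.108,-0.0005],[-0.0002,-0.116,-0.0005],[-0.0002,-0.12,-0.0005],[-0.0002,-0.12,-0.0005]], delta_rot=[[0,0,0],[0,0,0],[0,0,0],[0,0,0],[0,0,0],[0,0,0],[0,0,0],[0,0,0],[0,0,0],[0,0,0]])

```text
time: 6.65
eef_pos: [0.5345, 0.015, 0.0342]
tcp_rot: [1.0, 0.019, -0.0, -0.001]
contact_force: [0.4, 1.9, 2.9]
opening: 0.362
```

Call:
step_arm(gripper=[0.6,0.6], linear=[[0,0,0],[0,0,0]], delta_rot=[[0,0,0],[0,0,0]])

```text
time: 6.9
eef_pos: [0.5346, 0.0145, 0.0342]
tcp_rot: [1.0, 0.019, -0.0, -0.0]
contact_force: [-0.4, 1.6, 2.7]
opening: 0.366
```

Run:
```python
from h import *
M=go([.539,.0,.033],2.29);c=cam('wrist','w3')
```

```text
lin [0.0039 0.0146 0.0012] tool x yaw 2.17 tcp [0.5346 0.0145 0.0342] F [-0.35  1.64  2.66] t 6.9 op 0.36578178507170606
turn about tool z -0.1237738541066733
```

View pics/w3.png

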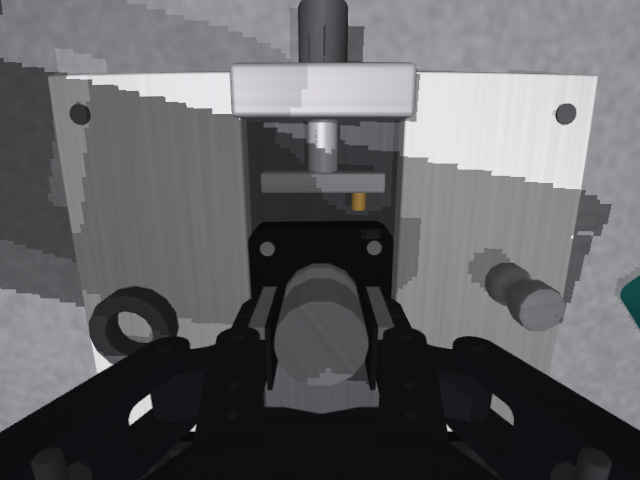

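Run:
```python
from h import *
c=cam('wrist');print(onz(c,320,222,.024),onz(c,320,192.5,.023))
```

```text
[0.53271769 0.04575281 0.024     ] [0.53227238 0.05758949 0.023     ]
```

Call:
step_arm(gripper=[0.6,0.6,0.6,0.6,0.6], linear=[[0,-0.002,0],[0,-0.005,0],[0,-0.007,0],[0,-0.009,0],[0,-0.009,0]], delta_rot=[[0,0,0],[0,0,0],[0,0,0],[0,0,0],[0,0,0]])

```text
time: 7.62
eef_pos: [0.5342, 0.0239, 0.0342]
tcp_rot: [1.0, 0.019, -0.0, -0.0]
contact_force: [-0.0, 0.8, 1.5]
opening: 0.36
```

Call:
step_arm(gripper=[0.6,0.6,0.6,0.6], linear=[[0,-0.0005,0],[0,-0.001,0],[0,-0.0015,0],[0,-0.0015,0]], delta_rot=[[0,0,0],[0,0,0],[0,0,0],[0,0,0]])

```text
time: 8.12
eef_pos: [0.5341, 0.0251, 0.0342]
tcp_rot: [1.0, 0.019, -0.0, -0.0]
contact_force: [0.2, -1.8, 0.5]
opening: 0.36
```

Call:
step_arm(gripper=[0.6,0.6], linear=[[0,-0.0004,0],[0,-0.0004,0]], delta_rot=[[0,0,0],[0,0,0]])

```text
time: 8.38
eef_pos: [0.5341, 0.0255, 0.0342]
tcp_rot: [1.0, 0.019, -0.0, -0.0]
contact_force: [-0.0, -1.1, 0.1]
opening: 0.361
```

Call:
step_arm(gripper=[0.6,0.6], linear=[[0,-0.0003,0],[0,-0.0003,0]], delta_rot=[[0,0,0],[0,0,0]])

```text
time: 8.62
eef_pos: [0.5341, 0.0258, 0.0342]
tcp_rot: [1.0, 0.019, -0.0, -0.0]
contact_force: [0.1, -0.3, 0.1]
opening: 0.361
```

Call:
step_arm(gripper=[0.6,0.6], linear=[[0,-0.0004,0],[0,-0.0004,0]], delta_rot=[[0,0,0],[0,0,0]])

```text
time: 8.88
eef_pos: [0.5341, 0.0262, 0.0342]
tcp_rot: [1.0, 0.019, -0.0, -0.0]
contact_force: [-0.3, -0.4, 0.0]
opening: 0.362
```

Call:
step_arm(gripper=[0.6,0.6], linear=[[0,-0.0004,0],[0,-0.0004,0]], delta_rot=[[0,0,0],[0,0,0]])

```text
time: 9.12
eef_pos: [0.5341, 0.0266, 0.0342]
tcp_rot: [1.0, 0.019, -0.0, -0.0]
contact_force: [0.5, -0.2, -0.6]
opening: 0.363
```

Call:
step_arm(gripper=[0.6,0.6], linear=[[0,-0.0003,0],[0,-0.0003,0]], delta_rot=[[0,0,0],[0,0,0]])

```text
time: 9.38
eef_pos: [0.5341, 0.0269, 0.0343]
tcp_rot: [1.0, 0.019, -0.0, -0.0]
contact_force: [-0.1, -0.5, -1.5]
opening: 0.366
```

Call:
step_arm(gripper=[0.6,0.6], linear=[[0,-0.0004,0],[0,-0.0004,0]], delta_rot=[[0,0,0],[0,0,0]])

```text
time: 9.62
eef_pos: [0.5341, 0.0273, 0.0342]
tcp_rot: [1.0, 0.019, -0.0, -0.0]
contact_force: [0.1, -1.3, -1.4]
opening: 0.362
```

Call:
step_arm(gripper=[0.6,0.6], linear=[[0,-0.0004,0],[0,-0.0004,0]], delta_rot=[[0,0,0],[0,0,0]])

```text
time: 9.88
eef_pos: [0.5341, 0.0277, 0.0342]
tcp_rot: [1.0, 0.019, -0.0, -0.0]
contact_force: [-0.0, -0.7, -0.3]
opening: 0.365
```

Call:
step_arm(gripper=[0.6,0.6], linear=[[0,-0.0003,0],[0,-0.0003,0]], delta_rot=[[0,0,0],[0,0,0]])

```text
time: 10.12
eef_pos: [0.5341, 0.028, 0.0343]
tcp_rot: [1.0, 0.019, -0.0, -0.0]
contact_force: [0.1, 0.4, -1.3]
opening: 0.363
```

Run:
```python
from h import *
c=cam('wrist','w4');cv2.imwrite('pics/w4c.png',cv2.resize(cv2.cvtColor(c['frame'][130:290,210:430],cv2.COLOR_RGB2BGR),None,fx=3,fy=3))
```

```text
(no output)
```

View pics/w4c.png

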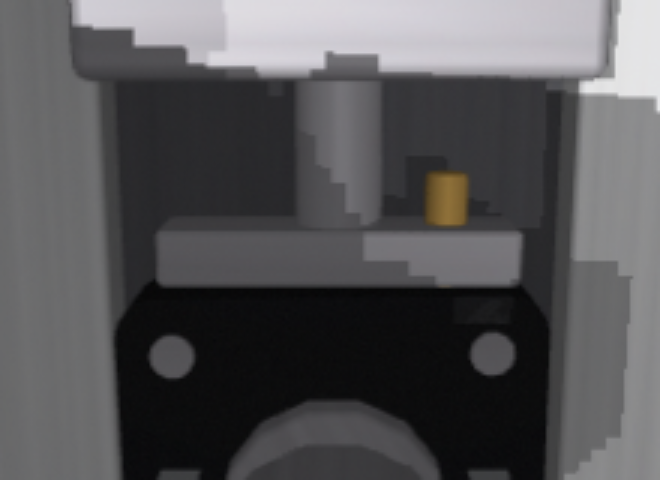

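Call:
step_arm(gripper=[0.6,0.6], linear=[[0,-0.0003,0],[0,-0.0003,0]], delta_rot=[[0,0,0],[0,0,0]])

```text
time: 10.42
eef_pos: [0.5341, 0.0283, 0.0342]
tcp_rot: [1.0, 0.019, -0.0, -0.0]
contact_force: [-0.8, -0.1, -1.7]
opening: 0.365
```

Call:
step_arm(gripper=[0.6,0.6], linear=[[0,-0.0003,0],[0,-0.0003,0]], delta_rot=[[0,0,0],[0,0,0]])

```text
time: 10.68
eef_pos: [0.534, 0.0286, 0.0343]
tcp_rot: [1.0, 0.019, -0.0, -0.0]
contact_force: [0.2, -0.2, -2.0]
opening: 0.362
```

Call:
step_arm(gripper=[0.6,0.6], linear=[[0,-0.0003,0],[0,-0.0003,0]], delta_rot=[[0,0,0],[0,0,0]])

```text
time: 10.92
eef_pos: [0.534, 0.0288, 0.0342]
tcp_rot: [1.0, 0.019, -0.0, 0.0]
contact_force: [0.6, -1.2, -2.3]
opening: 0.363
```

Call:
step_arm(gripper=[0.6,0.6], linear=[[0,-0.0003,0],[0,-0.0003,0]], delta_rot=[[0,0,0],[0,0,0]])

```text
time: 11.18
eef_pos: [0.534, 0.0289, 0.0343]
tcp_rot: [1.0, 0.019, -0.0, 0.0]
contact_force: [-0.7, -2.3, -2.0]
opening: 0.362
```

Call:
step_arm(gripper=[0.6,0.6], linear=[[0,-0.0003,0],[0,-0.0003,0]], delta_rot=[[0,0,0],[0,0,0]])

```text
time: 11.42
eef_pos: [0.5341, 0.0291, 0.0344]
tcp_rot: [1.0, 0.019, -0.0, 0.0]
contact_force: [-0.7, -3.5, -2.1]
opening: 0.361
```

Call:
step_arm(gripper=[0.6,0.6,0.6], linear=[[0,-0.0004,0],[0,-0.0008,0],[0,-0.0008,0]], delta_rot=[[0,0,0],[0,0,0],[0,0,0]])

```text
time: 11.8
eef_pos: [0.5341, 0.0294, 0.0346]
tcp_rot: [1.0, 0.019, -0.0, 0.001]
contact_force: [-1.8, -6.9, -0.6]
opening: 0.364
```

Call:
step_arm(gripper=[0.6,0.6,0.6], linear=[[0,-0.0004,0],[0,-0.0008,0],[0,-0.0008,0]], delta_rot=[[0,0,0],[0,0,0],[0,0,0]])

```text
time: 12.18
eef_pos: [0.5342, 0.0297, 0.0348]
tcp_rot: [1.0, 0.02, -0.0, 0.001]
contact_force: [-2.2, -8.1, 0.3]
opening: 0.362
```

Call:
step_arm(gripper=[0.6,0.6,0.6,0.6,0.6,0.6], linear=[[0,-0.0005,0],[0,-0.0005,0],[0,-0.0005,0],[0,-0.0005,0],[0,-0.0005,0],[0,-0.0005,0]], delta_rot=[[0,0,0],[0,0,0],[0,0,0],[0,0,0],[0,0,0],[0,0,0]])

```text
time: 12.92
eef_pos: [0.5343, 0.0298, 0.0348]
tcp_rot: [1.0, 0.02, -0.0, 0.002]
contact_force: [-1.9, -9.2, 0.2]
opening: 0.363
```

Call:
step_arm(gripper=[0.6,0.6,0.2,-0.1,-0.4,-0.4,-0.4,-0.4,-0.4,-0.4], linear=[[0,0.001,0],[0,0.0022,0],[0,0.0022,0],[0,0.0022,0],[0,0.0022,0],[0,0.0022,0],[0,0.0022,-0.015],[0,0.0022,-0.05],[0,0.0022,-0.1],[0,0.0022,-0.1]], delta_rot=[[0,0,0],[0,0,0],[0,0,0],[0,0,0],[0,0,0],[0,0,0],[0,0,0],[0,0,0],[0,0,0],[0,0,0]])

```text
time: 14.18
eef_pos: [0.5379, 0.0289, 0.1407]
tcp_rot: [1.0, 0.019, 0.006, 0.001]
contact_force: [0.6, 0.7, -0.2]
opening: 0.699
```

Run:
```python
from h import *
M=go([.6030,-.0885,.135],2.29);c=cam('wrist','w5')
print(onz(c,320,240,.024))
```

```text
lin [0.0605 0.1199 0.0066] tool x yaw 2.21 tcp [0.5379 0.0289 0.1407] F [ 0.63  0.74 -0.22] t 14.175 op 0.6985495714787197
turn about tool z -0.08187893119232115
[0.5384416  0.02467818 0.024     ]
```

View pics/w5.png

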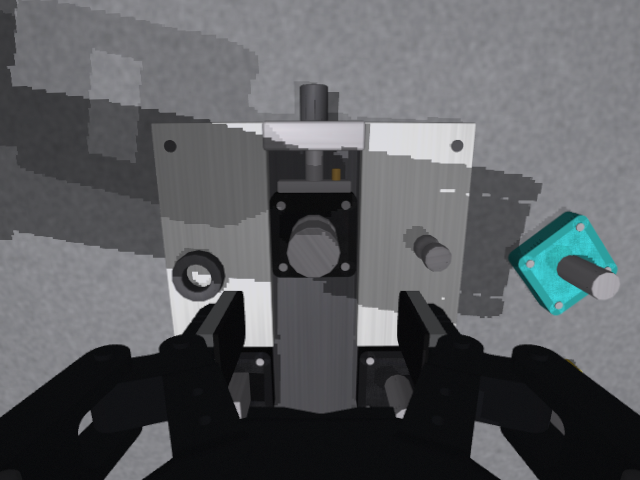

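Call:
step_arm(gripper=[-0.4,-0.4,-0.4,-0.4,-0.4,-0.4], linear=[[0.02,0.04,0],[0.04,0.08,0],[0.055,0.105,0],[0.064,0.1195,0],[0.064,0.1195,0],[0.064,0.1195,0]], delta_rot=[[0,0,0],[0,0,0],[0,0,0],[0,0,0],[0,0,0],[0,0,0]])

```text
time: 14.98
eef_pos: [0.6018, -0.0866, 0.1337]
tcp_rot: [1.0, 0.02, -0.001, -0.0]
contact_force: [-1.0, 0.2, -0.3]
opening: 0.703
```

Run:
```python
from h import *
M=go([.6030,-.0890,.036],2.29);c=cam('wrist','w6');print(M.round(4),proj(c,(.603,-.089,.064)))
```

```text
lin [0.0012 0.0025 0.0977] tool x yaw 2.24 tcp [ 0.6018 -0.0866  0.1337] F [-0.98  0.2  -0.29] t 14.975 op 0.7031079537019203
turn about tool z -0.05091019020350984
[[ 9.992e-01  3.910e-02 -1.600e-03]
 [ 3.910e-02 -9.992e-01  8.000e-04]
 [-1.600e-03 -9.000e-04 -1.000e+00]] [323.47501742 258.00592545]
```

View pics/w6.png

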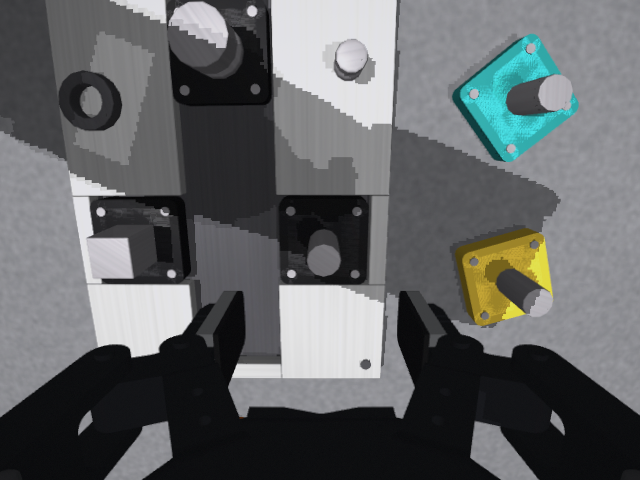

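Call:
step_arm(gripper=[-0.4,-0.4,-0.4,-0.4,-0.4,-0.4,0,0.4,0.8,0.8,0.8,0.8], linear=[[0.0012,0.0028,0.02],[0.0012,0.0028,0.05],[0.0012,0.0028,0.075],[0.0012,0.0028,0.09],[0.0012,0.0028,0.097],[0.0012,0.0028,0.097],[0.0012,0.0028,0.097],[0.0012,0.0028,0.097],[0.0012,0.0028,0.097],[0.0012,0.0028,0.097],[0.0012,0.0028,0.097],[0.0012,0.0028,0.097]], delta_rot=[[0,0,0],[0,0,0],[0,0,0],[0,0,0],[0,0,0],[0,0,0],[0,0,0],[0,0,0],[0,0,0],[0,0,0],[0,0,0],[0,0,0]])

```text
time: 16.52
eef_pos: [0.6046, -0.0906, 0.0383]
tcp_rot: [1.0, 0.019, 0.001, 0.0]
contact_force: [-0.8, 1.0, 5.8]
opening: 0.227
```

Run:
```python
from h import *
M=go([.5391,-.0915,.036],2.29)
```

```text
lin [-0.0655 -0.0016  0.0023] tool x yaw 2.2 tcp [ 0.6046 -0.0906  0.0383] F [-0.78  1.02  5.82] t 16.525 op 0.22706645191941877
turn about tool z -0.0882266815339392
```

Call:
step_arm(gripper=[0.8,0.8,0.8,0.8,0.8,0.8,0.8,0.8,0.8], linear=[[0,0,-0.0005],[-0.005,0,-0.0005],[-0.015,0,-0.0005],[-0.028,0,-0.0005],[-0.042,0,-0.0005],[-0.055,0,-0.0005],[-0.062,0,-0.0005],[-0.0654,0,-0.0005],[-0.0654,0,-0.0005]], delta_rot=[[0,0,0],[0,0,0],[0,0,0],[0,0,0],[0,0,0],[0,0,0],[0,0,0],[0,0,0],[0,0,0]])

```text
time: 17.65
eef_pos: [0.5376, -0.093, 0.0383]
tcp_rot: [1.0, 0.019, -0.0, 0.0]
contact_force: [-0.1, -0.5, 6.3]
opening: 0.218
```

Run:
```python
from h import *
M=go([.5391,-.0915,.036],2.29)
c=cam('wrist','w7')
```

```text
lin [ 0.0016 -0.0014  0.0023] tool x yaw 2.19 tcp [ 0.5376 -0.093   0.0383] F [-0.12 -0.47  6.34] t 17.65 op 0.21843082707401162
turn about tool z -0.10084403262507635
```

View pics/w7.png

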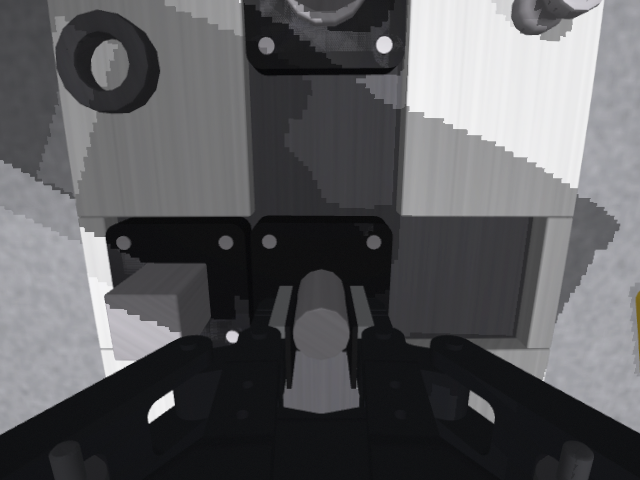

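Call:
step_arm(gripper=[0.8,0.8,0.8], linear=[[0.0008,0,0],[0.0016,0,0],[0.0016,0,0]], delta_rot=[[0,0,0],[0,0,0],[0,0,0]])

```text
time: 18.08
eef_pos: [0.5387, -0.0929, 0.0383]
tcp_rot: [1.0, 0.019, -0.001, -0.0]
contact_force: [-2.3, 0.4, 9.0]
opening: 0.225
```

Run:
```python
from h import *
c=cam('wrist');a,b=onz(c,324,74.5,.024),onz(c,322,216,.024);print(a,b,a-b)
M=go([.5391,-.0915,.036],2.29)
```

```text
[ 0.5361968  -0.00502157  0.024     ] [ 0.53759779 -0.05988615  0.024     ] [-0.00140099  0.05486458  0.        ]
lin [ 0.0004 -0.0014  0.0023] tool x yaw 2.22 tcp [ 0.5387 -0.0929  0.0383] F [-2.46 -0.23  8.33] t 18.125 op 0.21959959690480843
turn about tool z -0.07475231936778926
```

Call:
step_arm(gripper=[0.8,0.8,0.8,0.8,0.8,0.8,0.8,0.8,0.8], linear=[[0.0003,0,-0.0013],[0.0003,-0.005,-0.0013],[0.0003,-0.014,-0.0013],[0.0003,-0.025,-0.0013],[0.0003,-0.036,-0.0013],[0.0003,-0.044,-0.0013],[0.0002,-0.048,-0.0013],[0.0002,-0.048,-0.0013],[0.0002,-0.048,-0.0013]], delta_rot=[[0,0,0],[0,0,0],[0,0,0],[0,0,0],[0,0,0],[0,0,0],[0,0,0],[0,0,0],[0,0,0]])

```text
time: 19.25
eef_pos: [0.538, -0.0448, 0.0386]
tcp_rot: [1.0, 0.019, -0.001, -0.0]
contact_force: [-0.4, 0.8, -4.6]
opening: 0.219
```

Run:
```python
from h import *
M=go([.5391,-.0915,.036],2.29)
c=cam('wrist','w8');cv2.imwrite('pics/w8c.png',cv2.resize(cv2.cvtColor(c['frame'][100:300,200:450],cv2.COLOR_RGB2BGR),None,fx=3,fy=3))
```

```text
lin [-0.0007  0.0467  0.0026] tool x yaw 2.19 tcp [ 0.538  -0.0448  0.0386] F [-0.43  0.75 -4.65] t 19.25 op 0.21912068379946237
turn about tool z -0.09646591829918805
```

View pics/w8c.png

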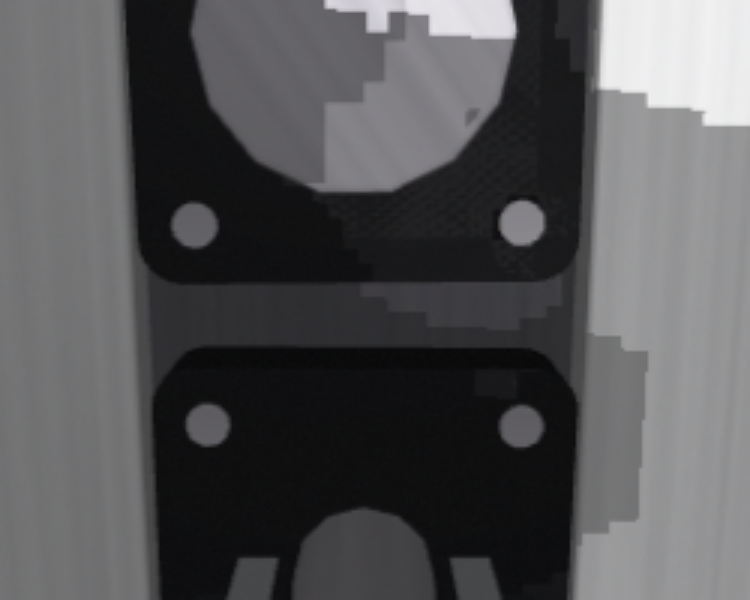

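Run:
```python
from h import *
c=cam('wrist');print(onz(c,320,194.3,.024),onz(c,320,223.3,.024),onz(c,320,215.7,.008))
```

```text
[ 0.53584751 -0.00299397  0.024     ] [ 0.53630416 -0.01512828  0.024     ] [ 0.5362389 -0.015024   0.008    ]
```

Call:
step_arm(gripper=[0.8,0.8,0.8,0.8,0.8], linear=[[0.0003,-0.0,0.0006],[0.0003,-0.002,0.0006],[0.0003,-0.005,0.0006],[0.0003,-0.007,0.0006],[0.0003,-0.007,0.0006]], delta_rot=[[0,0,0],[0,0,0],[0,0,0],[0,0,0],[0,0,0]])

```text
time: 19.98
eef_pos: [0.5385, -0.0376, 0.0385]
tcp_rot: [1.0, 0.019, -0.0, -0.0]
contact_force: [0.8, 0.1, -4.8]
opening: 0.216
```

Call:
step_arm(gripper=[0.8,0.8,0.8,0.8,0.8], linear=[[-0.0005,-0.0,0.0006],[-0.001,-0.001,0.0008],[-0.0015,-0.002,0.0008],[-0.0015,-0.003,0.0008],[-0.0015,-0.003,0.0008]], delta_rot=[[0,0,0],[0,0,0],[0,0,0],[0,0,0],[0,0,0]])

```text
time: 20.6
eef_pos: [0.5375, -0.035, 0.0383]
tcp_rot: [1.0, 0.019, 0.001, 0.0]
contact_force: [0.6, -1.3, 1.0]
opening: 0.217
```

Call:
step_arm(gripper=[0.8,0.8,0.8,0.8], linear=[[0,-0.0004,0],[0,-0.0008,0],[0,-0.0012,0],[0,-0.0012,0]], delta_rot=[[0,0,0],[0,0,0],[0,0,0],[0,0,0]])

```text
time: 21.1
eef_pos: [0.5375, -0.0339, 0.0383]
tcp_rot: [1.0, 0.019, 0.001, 0.0]
contact_force: [0.2, -1.0, 4.2]
opening: 0.224
```

Call:
step_arm(gripper=[0.8,0.8], linear=[[0,-0.0005,0],[0,-0.0005,0]], delta_rot=[[0,0,0],[0,0,0]])

```text
time: 21.35
eef_pos: [0.5375, -0.0334, 0.0383]
tcp_rot: [1.0, 0.019, 0.001, 0.0]
contact_force: [0.1, -1.5, 4.9]
opening: 0.225
```

Call:
step_arm(gripper=[0.8,0.8], linear=[[0,-0.0005,-0.0003],[0,-0.0005,-0.0003]], delta_rot=[[0,0,0],[0,0,0]])

```text
time: 21.6
eef_pos: [0.5373, -0.0328, 0.0383]
tcp_rot: [1.0, 0.019, 0.001, 0.0]
contact_force: [0.4, -2.0, 5.0]
opening: 0.222
```

Call:
step_arm(gripper=[0.8,0.8], linear=[[0,-0.0005,0],[0,-0.0005,0]], delta_rot=[[0,0,0],[0,0,0]])

```text
time: 21.85
eef_pos: [0.5372, -0.0326, 0.0383]
tcp_rot: [1.0, 0.019, 0.0, 0.0]
contact_force: [1.2, -3.6, 5.4]
opening: 0.224
```

Call:
step_arm(gripper=[0.8,0.8], linear=[[0,-0.0005,0],[0,-0.0005,0]], delta_rot=[[0,0,0],[0,0,0]])

```text
time: 22.1
eef_pos: [0.5372, -0.0326, 0.0383]
tcp_rot: [1.0, 0.02, 0.0, 0.001]
contact_force: [0.3, -5.6, 5.0]
opening: 0.221
```

Call:
step_arm(gripper=[0.8,0.8], linear=[[0,-0.0004,0],[0,-0.0004,0]], delta_rot=[[0,0,0],[0,0,0]])

```text
time: 22.35
eef_pos: [0.5373, -0.0325, 0.0384]
tcp_rot: [1.0, 0.02, 0.0, 0.001]
contact_force: [0.3, -7.7, 4.4]
opening: 0.225
```

Contact at TCP y ≈ -0.0326, about 62 mm behind the first grip. Press to about 10 N and hold.

Call:
step_arm(gripper=[0.8,0.8,0.8], linear=[[0,-0.0004,0],[0,-0.0008,0],[0,-0.0008,0]], delta_rot=[[0,0,0],[0,0,0],[0,0,0]])

```text
time: 22.72
eef_pos: [0.5373, -0.0324, 0.0384]
tcp_rot: [1.0, 0.02, 0.0, 0.002]
contact_force: [-0.5, -9.7, 5.5]
opening: 0.219
```

Call:
step_arm(gripper=[0.8,0.8,0.8,0.8,0.8], linear=[[0,0,0],[0,0,0],[0,0,0],[0,0,0],[0,0,0]], delta_rot=[[0,0,0],[0,0,0],[0,0,0],[0,0,0],[0,0,0]])

```text
time: 23.35
eef_pos: [0.5373, -0.0324, 0.0384]
tcp_rot: [1.0, 0.02, 0.0, 0.002]
contact_force: [-0.3, -8.2, 4.4]
opening: 0.226
```

Run:
```python
from h import *
M=go([.5391,-.0915,.036],2.29)
c=cam('wrist','w9');cv2.imwrite('pics/w9c.png',cv2.resize(cv2.cvtColor(c['frame'][20:300,170:470],cv2.COLOR_RGB2BGR),None,fx=2,fy=2))
```

```text
lin [-0.0006  0.0591  0.0027] tool x yaw 2.27 tcp [ 0.5373 -0.0324  0.0384] F [-0.35 -8.18  4.4 ] t 23.35 op 0.2261570685954425
turn about tool z -0.015714653517221677
```

View pics/w9c.png

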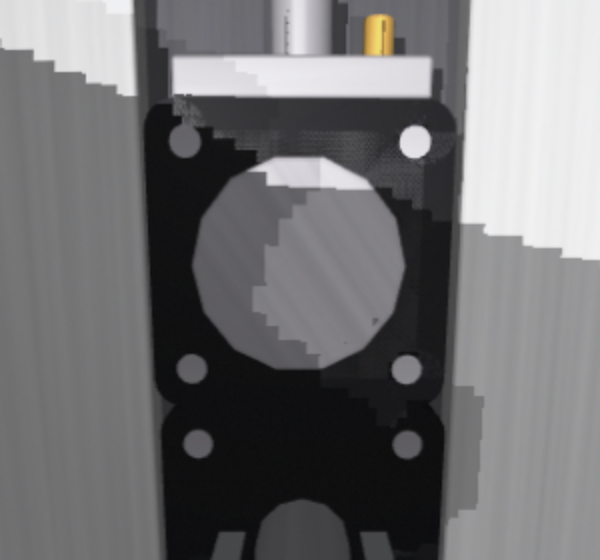

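Call:
step_arm(gripper=[0.8,0.8,0.8,0.8,0.8], linear=[[0,-0.0007,0],[0,-0.0007,0],[0,-0.0007,0],[0,-0.0007,0],[0,-0.0007,0]], delta_rot=[[0,0,0],[0,0,0],[0,0,0],[0,0,0],[0,0,0]])

```text
time: 24.02
eef_pos: [0.5374, -0.0323, 0.0386]
tcp_rot: [1.0, 0.02, 0.001, 0.002]
contact_force: [-0.4, -9.6, 5.3]
opening: 0.222
```

Call:
step_arm(gripper=[0.8,0.8,0.4,0,-0.4,-0.4,-0.4,-0.4,-0.4,-0.4,-0.4,-0.4], linear=[[0,0.001,0],[0,0.002,0],[0,0.002,0],[0,0.002,0],[0,0.002,0],[0,0.002,0],[0,0.002,-0.015],[0,0.002,-0.05],[0,0.002,-0.1],[0,0.002,-0.14],[0,0.002,-0.14],[0,0.002,-0.14]], delta_rot=[[0,0,0],[0,0,0],[0,0,0],[0,0,0],[0,0,0],[0,0,0],[0,0,0],[0,0,0],[0,0,0],[0,0,0],[0,0,0],[0,0,0]])

```text
time: 25.52
eef_pos: [0.5365, -0.0317, 0.1781]
tcp_rot: [1.0, 0.019, -0.0, -0.0]
contact_force: [0.0, -0.4, 0.1]
opening: 0.703
```

Run:
```python
from h import *
M=go([.5391,-.0915,.036],2.29)
c=cam('wrist','w10')
```

```text
lin [0.0003 0.0599 0.1421] tool x yaw 2.2 tcp [ 0.5365 -0.0317  0.1781] F [ 0.03 -0.44  0.08] t 25.525 op 0.7026728186255851
turn about tool z -0.09016275442903066
```

View pics/w10.png

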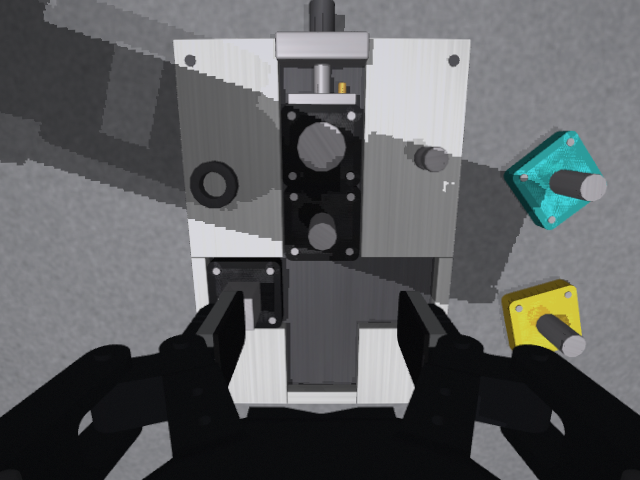

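Run:
```python
from h import *
c=cam('wrist');a,b=onz(c,321,146,.064),onz(c,322,231.5,.064);print(a,b,np.linalg.norm(a-b))
for p in (a,b):print('lane off',p[0]-(.53547-.04*p[1]))
print(ctrl.sign_off())
```

```text
[0.53318759 0.02814259 0.064     ] [ 0.53605965 -0.02860019  0.064     ] 0.056815426188816784
lane off -0.0011567052527085009
lane off -0.0005543610039415725
the job is handed in; nothing more can be done
None
```

I slid the waisted carrier home along the lane and held it against the stop at about 9 N. I then brought the pin carrier through the crossing, pressed it against the first at about 8–10 N, released it and lifted clear. The job was handed in at about 25.6 s; no verdict is reported.

**Last checks:**
- **Lane position:** both masters were about 1 mm from the lane's centre line.
- **Seating:** the plates look in contact, and the brass seating pin shows only behind the stop plate, so it is pushed in.
- **Bystanders:** the square carrier is in its bay and the fitting and ring are in place; I did not measure these. The lens, cleaner, wrench, screwdriver and weight were not rechecked, but the arm did not go near them.

**Disagreements:**
- **Centre distance:** hand-picked pixels gave 57 mm between the masters, less than the 60 mm that is physically possible. The two grips were about 62 mm apart at contact. Both are under 63 mm but disagree by 5 mm.
- **Lift force:** during part of the pin carrier's slide the vertical force read about 4.8 N, roughly the carrier's weight. It may have been partly lifted, by no more than a fraction of a millimetre, before I lowered it again.
- **Crossing overshoot:** the pin carrier first went 1.5 mm too far in the crossing and came right up to the square carrier. I shifted it back towards the lane centre.

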